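# Hold the hidden bolt head while the driver pulls up the nut

### The job

Turn the nut driver's selector knob from its dot to the long white line in the middle, so that the driver starts to drag the nut and bolt round. Then reach down into the narrow channel behind the bracket, grip the hidden hexagonal bolt head firmly between the two fingers and hold it from turning; finish while still holding it, with the knob left on the line. Leave the glassware, bottles, mortar and spanner on the bench where they are.

Things in the scene. Friction and masses are not known exactly. Their poses are not given: they have to be found in the camera images.
- control_box: grey control box of the nut driver, 130 x 130 x 60 mm, fixed to the bench, its level top at 60 mm; origin under its centre on the bench; the selector knob stands upright at the centre of its top; x axis points from the knob to the long white line, z up
- line_mark (a point): middle of the long white line (26 x 5 mm, radial, 43 mm from the knob's axis) on top of the control box: the run position. The two other positions are small round white dots, 0.9 rad either side of it
- selector (a joint): selector knob, turns about the vertical: 0 = pointer on one dot (driver off), 0.9 = pointer at the long line (driver runs), 1.8 = other dot (long run, not wanted); grows clockwise seen from above; starts at or near 0. Spring detents at 0, 0.9 and 1.8 pull it in from a good 0.3 rad and keep it there; about 0.1 N m to turn
- selector_grip (a point): on the knob's axis, in its grip bar, 89 mm above the bench and 29 mm above the box top: the height to grip. The bar is 42 mm long (this point's x axis, +x towards the pointer end with the white streak), 14 mm thick (y) and spans 69 to 99 mm above the bench; below it is a round skirt 44 mm across up to 69 mm. x and y turn with the knob
- stand: steel foot plate 210 x 100 x 12 mm fixed to the bench, carrying an aluminium channel bracket and, in front of it (-x), the driver's gear motor (48 mm across, top at 124 mm, x = -155 to -70 mm, then a narrower nose and socket). Origin on the bench right under the bolt head; x axis = bolt axis, level, from motor to channel; plate spans x = -170 to 40 mm; z up
- channel (a point): middle of the channel's mouth, 138 mm above the bench over the bolt head; axes as the stand's. Channel open above and at both y ends. Bracket plate: 90 mm wide (y), 8 mm thick, rear face 21 mm from here towards -x, top at 138 mm. Rear plate: 90 mm wide, 6 mm thick, front face 21 mm towards +x, top at 115 mm. Gap 42 mm
- bolt_head (a point): centre of the hexagonal bolt head in the channel, on the bolt axis, 100 mm above the bench. Head 24 mm across flats, 27.7 mm across corners, 14 mm long along the stand's x; a bush 22 mm across, 12 mm long sits between it and the bracket plate. x axis = bolt axis; y and z turn with the bolt, y is square to a pair of flats
- bolt (a joint): turn of the bolt about the stand's x; at 0 two flats are upright, square to the stand's y; repeats every 1.047. Starts at 0 to 0.1 and stays there; with the selector on the line the driver drags it slowly positive (about 0.05 rad/s, 0.03 N m, up to 1.4 rad in all). Squeezed by pads it gives way slowly (0.5 N m per rad/s) and squares itself to them
- mortar: bystander: white ceramic bowl, 90 mm wide, 45 mm high; origin under its centre
- dropper_bottle: bystander: small amber bottle, 28 mm wide, 70 mm high; origin under its centre
- beaker: bystander: glass beaker, 72 mm wide, 90 mm high; origin under its centre
- flask: bystander: conical glass flask, 80 mm wide, 120 mm high; origin under its centre
- wash_bottle: bystander: white plastic bottle, 64 mm wide, 160 mm high; origin under its centre
- amber_bottle: bystander: amber glass bottle, 84 mm wide, 190 mm high; origin under its centre
- spanner: bystander: steel spanner lying flat, 180 mm long; origin at its middle
Things that resemble listed ones, but are neither listed nor needed, are in the scene too. Several things have the shape of the control_box; the one meant has the colours described above.

How it is judged:
On the way, in this order (a step that is already met when the one before it is completed fails the run):
1. the selector stands at the long line, let go by the fingers (value of joint selector between 0.7 and 1.1 rad and contact force between the fingers and selector below 0.5 N), for 0.2 s.
2. the bolt head is gripped between the fingers (value of joint selector between 0.7 and 1.1 rad and contact force between the fingers and bolt above 8 N and distance between the grasp point and bolt_head below 0.022 m), for 0.3 s.
At the end, for the whole second after the job is handed in: selector joint between 0.7 and 1.1 rad; the fingers press on the bolt head with more than 8 N in all, the TCP within 22 mm of the head's centre; the bolt turns at less than 0.01 rad/s (all of step 2 and velocity of joint bolt between -0.01 and 0.01 rad/s); the arm keeps its last pose, push and grip.
It fails at once if a bystander is moved by more than 30 mm or tipped (distance of any of mortar, dropper_bottle, beaker, flask, wash_bottle, amber_bottle, spanner from where it was at the start of the episode above 0.03 m or angle between any of mortar, dropper_bottle, beaker, flask, wash_bottle, amber_bottle's own z axis and vertical above 0.5 rad).
It also fails if it takes over 48 s, if anything falls off the work surface, if the arm or the gripper's body presses on something with over 40 N, if the wrist force passes 120 N, or if a joint passes its speed limit or range.

### The arm

A 6-joint arm with a two-finger parallel gripper is mounted at the origin on the work surface. World frame = base frame: x ahead of the robot, y to its left, z up, the work surface at z = 0. Lengths are in m, angles in rad, forces in N, time in s.
With the tool pointing down it reaches from about 0.3 to 1 m from the base axis. Payload 5.1 kg.
Tool frame: the origin (TCP) lies between the finger pads, 19 mm behind the fingertips; this is the grasp point; z points along the fingers, y is the line along which they close (so a half turn about z gives the same grasp; the last joint's range is limited). The gripper opens to 95 mm and grips with 3 to 60 N. Pads are 20 mm wide; open, the fingers measure 119 mm over their backs; the gripper's body (75 mm by 180 mm) begins 59 mm behind the grasp point.
Start: joints at [1.252, 0.124, 1.65, -0, 1.367, -0.083], TCP at [0.152, 0.632, 0.233] pointing down, gripper open.
Joint ranges: [-2.61, 2.61], [-1.02, 2.33], [0.03, 2.71], [-1.35, 4.49], [0.32, 2.68], [-2.91, 2.91]. Speed limits (rad/s): [2.57, 2.57, 3.14, 3.14, 3.14, 3.14].

### API

Orientations are given as a unit quaternion [w, x, y, z].
In Python, from rig import state, capture, hand_in, search_frame, masks_of gives the robot as it stands. The module is installed in compiled form; this text tells all that it offers.
- The arm moves only by the shell command python3 -m inch 'ROWS'. ROWS is JSON, a list of rows, each an object with "jaw": the finger opening in cm, from 0 to 9.51; "delta_pos": the shift along the tool's x, y, z in cm, a list of three; "yaw": the turn about the tool's z in rad. In form: [{"jaw": jaw, "delta_pos": [dx, dy, dz], "yaw": yaw}, ...]. A call has 1 to 20 rows; each row shifts and turns the commanded pose from where the row before left it, along the tool's axes as they then stand; what a row does not reach is not made up. A row lasts 1/8 s, in which the tool goes at most 62.5 mm and 10.7 degrees, less where a joint would pass 70% of its speed; a pose out of reach is approached as far as the arm can. A call is refused whole if a number of a shift passes 6.25 or a number of a turn 0.188, either way. A call with a gripper value outside its range is refused whole. The fingers move at their own pace and stop on an object; the grip force is fixed at half the most. Time passes only in rows, so rows that do not move let the fingers close. It gives the time, the measured TCP pose, the force, the opening and the grip force at its end, in the units of the state.
- state(): the state, without advancing time (a new reading comes with each control period).
- capture(name): name is "side" or "top"; returns a dict with "color" (400x640x3 uint8, blue, green, red), "fx", "fy", "cx", "cy" (pixels), "distortion" ([k1, k2, p1, p2, k3] as OpenCV has them; the pictures are not rectified), "origin" and "orientation" of the camera in the world. Camera axes: x right, y down, z forward; pixel columns grow to the right and rows downward; lengths in m; the calibration is good to about 2 mm. A picture is of the moment at which its call begins. There is no depth.
- hand_in(): hands the job in; it is judged then, once.
Trained networks look in a picture, given as the dict that the camera call returned (one of the last four; its "shot" number tells which), for a name from the list of things; names that differ only in an ending like _2 or _b are one class to them, and where a whole thing is asked for, a point or a joint stands for the part that bears it (a point fixed in the world has none). Each returns a list of dicts, best first, with "score" (0 to 1); they miss things now and then, are a little off and sometimes report something else, mostly with a low value. They report only what shows in the picture. A call takes as long as a camera call. They do not tell look-alikes from the thing itself.
- search_frame(picture, query): "point" ([x, y, z] in m, in world coordinates, good to about 4 mm: the middle of the surface that is visible of it).
- masks_of(picture, query): "region" (400x640 bool, what is visible of it).
The state is a dict: "time_s": time; "q": joint angles; "qvel": joint speeds; "tau": joint torques, N m; "tool_pos": TCP position; "orientation": TCP orientation; "contact_force": force on the tool from outside, world axes, zero at the start; "torque": the same for the moment, N m; "opening": finger opening in m; "gripper_force": force on a finger pad.
Only numpy, scipy, OpenCV 4.12 (cv2) and the standard library are available. Lean on these libraries where they do the work, as an engineer would, in place of code of your own. Each camera call takes 0.05 s, during which the arm holds its last target. There are 200 camera calls.

## Working session

There is one attempt and no reset: what is moved stays moved. The work goes in short steps, Python scripts to look and compute and a shell command to move; the robot and the scene stay as the last step left them, time stands still between calls to the robot, and variables do not carry over. Pictures are saved under pics/ and viewed, at most 10 in all, crops included, and the job is handed in when it is done.

```bash
mkdir -p pics; cat > h.py <<'E'
import numpy as np, cv2
from scipy.spatial.transform import Rotation as R
from rig import state, capture, hand_in, search_frame, masks_of
def rot(q): return R.from_quat([q[1],q[2],q[3],q[0]]).as_matrix()
def K(p): return np.array([[p['fx'],0,p['cx']],[0,p['fy'],p['cy']],[0,0,1.]])
def ray(p,uv):
    n=cv2.undistortPoints(np.array([[uv]],float),K(p),np.array(p['distortion']))[0,0]
    return np.array(p['origin']), rot(p['orientation'])@np.array([n[0],n[1],1.])
def atz(p,uv,z):
    o,d=ray(p,uv); return o+d*(z-o[2])/d[2]
def proj(p,X):
    M=rot(p['orientation']).T; t=-M@np.array(p['origin'])
    return cv2.projectPoints(np.atleast_2d(np.array(X,float)),cv2.Rodrigues(M)[0],t,K(p),np.array(p['distortion']))[0][:,0]
E
python3 - <<'E'
from h import *
np.set_printoptions(precision=3,suppress=True)
s=state();print(s)
for n in('top','side'):
    p=capture(n);cv2.imwrite(f'pics/{n}1.png',p['color']);print(n,p['origin'],p['orientation'],p['fx'],p['cx'],p['cy'])
    for q in('control_box','line_mark','selector','selector_grip','stand','channel','bolt_head','wash_bottle','amber_bottle','flask','beaker','mortar','dropper_bottle','spanner'):
        try: 
            for r in search_frame(p,q): print(q,round(r['score'],2),np.array(r['point']),proj(p,r['point'])[0].round())
        except Exception as e: print(q,e)
E
```

```text
{'time_s': 0.0, 'q': array([ 1.252,  0.124,  1.652, -0.   ,  1.367, -0.083]), 'qvel': array([-0.001,  0.   ,  0.   , -0.   , -0.   , -0.001]), 'tau': array([  0.003, -41.759, -35.994,   0.078,   0.049,  -0.   ]), 'tool_pos': array([0.152, 0.631, 0.232]), 'orientation': array([-0.   ,  0.118,  0.993, -0.001]), 'contact_force': array([ 0.294,  0.263, -0.448]), 'torque': array([0.038, 0.004, 0.023]), 'gripper_force': 0.0, 'opening': 0.09506070029263464}
top [0.207 0.014 1.818] [-0.069  0.714 -0.694  0.064] 514.5834366051963 320.73623222789115 199.8110387725979
control_box 0.83 [0.303 0.534 0.056] [171. 265.]
control_box 0.71 [0.379 0.317 0.056] [236. 245.]
control_box 0.62 [0.596 0.224 0.059] [266. 184.]
line_mark 0.71 [0.598 0.227 0.063] [265. 183.]
line_mark 0.68 [0.302 0.535 0.056] [171. 265.]
line_mark 0.56 [0.381 0.32  0.055] [235. 244.]
selector 0.55 [0.603 0.229 0.071] [264. 181.]
selector 0.46 [0.304 0.54  0.074] [168. 265.]
selector_grip 0.49 [ 0.463 -0.179  0.111] [382. 222.]
selector_grip 0.43 [0.603 0.228 0.067] [265. 181.]
selector_grip 0.41 [0.308 0.534 0.075] [170. 263.]

[... 1334 characters left out ...]
grip 0.53 [0.379 0.31  0.076] [253. 160.]
selector_grip 0.46 [0.312 0.533 0.078] [226. 129.]
stand 0.61 [ 0.433 -0.173  0.019] [305. 266.]
stand 0.22 [0.409 0.016 0.029] [282. 222.]
channel 0.79 [ 0.428 -0.173  0.022] [304. 266.]
bolt_head 0.58 [ 0.723 -0.354  0.094] [422. 275.]
wash_bottle 0.92 [ 0.725 -0.352  0.095] [423. 274.]
amber_bottle 0.59 [ 0.6   -0.492  0.124] [409. 328.]
flask 0.78 [0.765 0.04  0.051] [376. 190.]
flask 0.4 [ 0.724 -0.355  0.091] [423. 276.]
beaker 0.78 [ 0.762 -0.066  0.061] [388. 208.]
mortar 0.69 [ 0.608 -0.039  0.037] [343. 218.]
mortar 0.67 [0.407 0.017 0.03 ] [281. 222.]
spanner 0.74 [0.405 0.017 0.029] [281. 222.]
spanner 0.56 [0.537 0.448 0.008] [285. 144.]
```

View pics/top1.png

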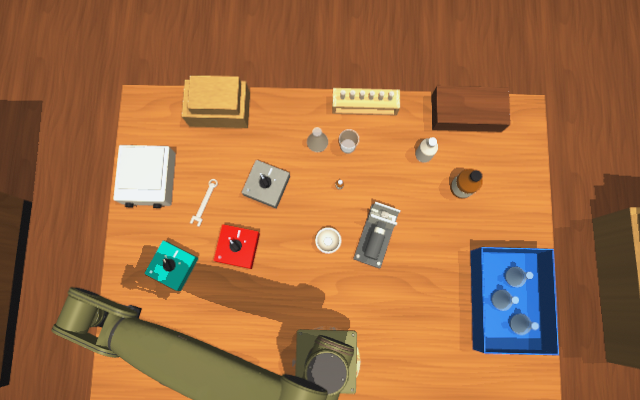

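View pics/side1.png

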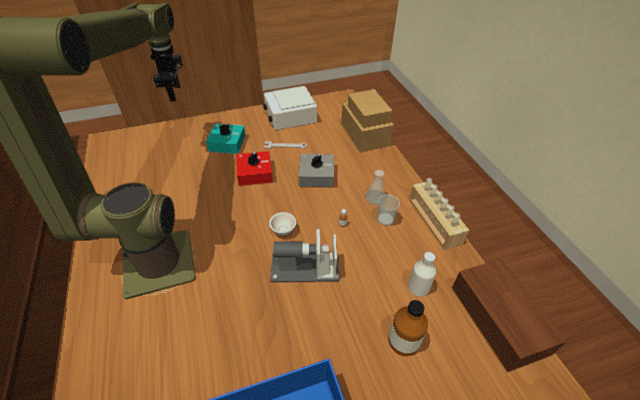

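The top view shows three boxes of the same shape: teal (171,265), red (236,245) and grey (266,184). The grey one matches the description. The stand is at (376,234). I'll confirm with enlarged crops and measure.

```bash
python3 - <<'E'
from h import *
np.set_printoptions(precision=4,suppress=True)
T=capture('top');S=capture('side')
def crop(im,x,y,w,h,f): return cv2.resize(im[y:y+h,x:x+w],None,fx=f,fy=f,interpolation=cv2.INTER_CUBIC)
a=crop(T['color'],240,154,53,56,7);b=crop(T['color'],350,196,56,75,7.0)
c=crop(T['color'],240,154,53,20,1)
cv2.imwrite('pics/c1.png',np.hstack([cv2.copyMakeBorder(a,0,b.shape[0]-a.shape[0],0,8,0),b]))
cv2.imwrite('pics/c2.png',np.hstack([crop(S['color'],292,148,50,45,8),crop(S['color'],266,226,45,45,8)]))
# masks
for q,near in(('control_box',(266,184)),('stand',(375,234))):
    for p in(T,):
        for r in masks_of(p,q):
            m=r['region'];ys,xs=np.nonzero(m)
            print(q,r['score'],xs.mean(),ys.mean(),m.sum(),cv2.minAreaRect(np.c_[xs,ys].astype(np.float32)))
# white pixels on grey box top
im=T['color'][154:210,240:293].astype(int)
w=(im.min(2)>170).astype(np.uint8)
n,l,st,ce=cv2.connectedComponentsWithStats(w)
for i in range(1,n): print('w',st[i],ce[i]+[240,154],atz(T,ce[i]+[240,154],.06))
E
```

```text
control_box 0.85 235.95977372721558 246.11502199874292 1591 ((236.27210998535156, 245.9027557373047), (41.53179168701172, 39.49287796020508), 12.804265975952148)
control_box 0.71 171.43881856540085 265.07956600361666 1659 ((171.49044799804688, 265.26751708984375), (41.660133361816406, 41.34090805053711), 28.610462188720703)
stand 0.93 375.83545770567787 234.56199304750868 1726 ((376.0000305175781, 234.5), (29.409177780151367, 61.66440963745117), 18.43494987487793)
stand 0.52 203.2426778242678 203.1255230125523 239 ((204.0669708251953, 202.53076171875), (9.013092041015625, 45.90045928955078), 24.676862716674805)
w [28 14  5  8 25] [269.88 171.32] [0.6408 0.2123 0.06  ]
w [19 19  4  5 10] [260.9 174.6] [0.6281 0.2433 0.06  ]
w [34 25  2  3  5] [274.4 179.8] [0.6107 0.195  0.06  ]
w [ 6 34  3  4  9] [247.3333 189.5556] [0.5732 0.2881 0.06  ]
```

View pics/c1.png

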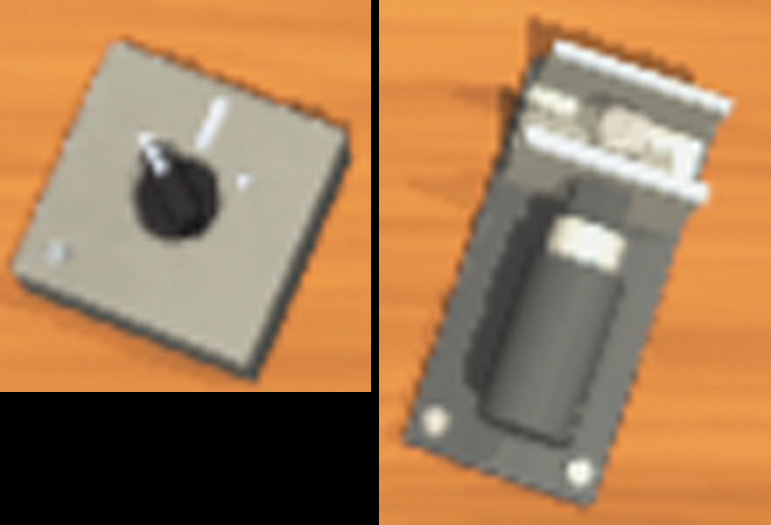

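View pics/c2.png

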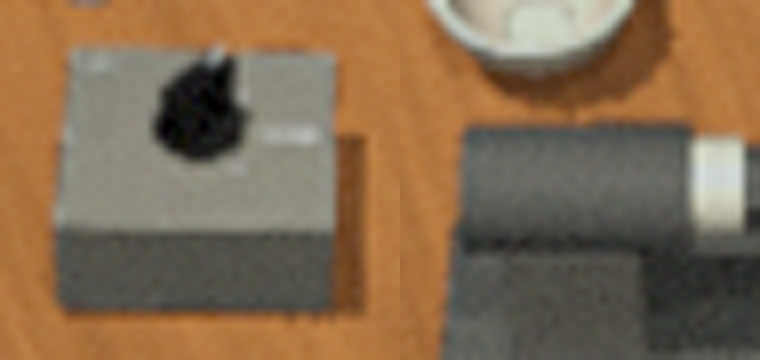

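The crops confirm the grey box: its pointer is on the left dot and the long white line lies clockwise from it. The second crop shows the stand's near plate corners and the bright top edges of the bracket and rear plate. Next I'll fit poses to these corners, with one side crop of the stand.

```bash
cat > fit.py <<'E'
from h import *
from scipy.optimize import least_squares
def fit(obs,x0):
    # obs: list of (cam, local xyz, uv)
    def X(v,l): c,s=np.cos(v[2]),np.sin(v[2]); return [v[0]+c*l[0]-s*l[1],v[1]+s*l[0]+c*l[1],l[2]]
    f=lambda v:np.concatenate([proj(p,X(v,l))[0]-uv for p,l,uv in obs])
    r=least_squares(f,x0,loss='soft_l1'); return r.x,f(r.x).reshape(-1,2)
ca=lambda x,y:np.array([240+x/7-.43,154+y/7-.43])
cb=lambda x,y:np.array([350+(x-379)/7-.43,196+y/7-.43])
cs=lambda x,y:np.array([292+x/8-.44,148+y/8-.44])
E
python3 - <<'E'
from fit import *
np.set_printoptions(precision=4,suppress=True)
T=capture('top');S=capture('side')
h=.065
bt=[(T,(h,h,.06),ca(120,42)),(T,(h,-h,.06),ca(347,130)),(T,(-h,h,.06),ca(15,270)),(T,(-h,-h,.06),ca(245,366)),(T,(.056,0,.06),ca(220,100)),(T,(.03,0,.06),ca(203,148))]
bs=[(S,(-h,h,.06),cs(72,50)),(S,(h,h,.06),cs(335,52)),(S,(h,-h,.06),cs(330,230)),(S,(-h,-h,.06),cs(57,228)),(S,(.043,0,.06),cs(292,134))]
for o in(bt,bs,bt+bs):
    v,r=fit(o,[.6,.225,-.35]);print(v,abs(r).max(1))
st=[(T,(-.17,.05,.012),cb(403,440)),(T,(-.17,-.05,.012),cb(592,505)),(T,(-.025,.045,.138),cb(527,133)),(T,(-.025,-.045,.138),cb(708,194)),(T,(.024,.045,.115),cb(557,46)),(T,(.024,-.045,.115),cb(733,106))]
v,r=fit(st,[.5,-.19,-.3]);print(v,r)
M=lambda l:[v[0]+np.cos(v[2])*l[0]-np.sin(v[2])*l[1],v[1]+np.sin(v[2])*l[0]+np.cos(v[2])*l[1],l[2]]
L=[(-.029,.045,.138),(-.029,-.045,.138),(-.021,-.045,.138),(.021,-.045,.115),(.027,.045,.115),(-.17,-.05,.012),(.04,-.05,.012),(0,0,.1)]
c=cv2.resize(S['color'][228:290,264:348],None,fx=9,fy=9,interpolation=cv2.INTER_CUBIC)
for l in L:
    q=(proj(S,M(l))[0]-[264,228]+.5)*9; cv2.circle(c,tuple(int(k) for k in q),3,(0,0,255),1)
cv2.imwrite('pics/c3.png',c)
E
```

```text
[ 0.6009  0.2266 -0.3592] [1.0141 0.4067 0.8723 0.4544 0.567  0.1379]
[ 0.6028  0.2262 -0.3463] [0.4243 0.0803 0.9173 0.2611 0.4757]
[ 0.6016  0.2264 -0.3552] [1.0339 0.4418 0.7557 0.6289 0.5845 0.3401 0.4837 0.1024 0.4343 0.7374
 0.5755]
[ 0.4939 -0.1874 -0.3126] [[-0.0277 -0.0958]
 [ 0.1088  0.1943]
 [ 0.045  -0.1315]
 [ 0.0818  0.1354]
 [-0.2546 -0.1562]
 [ 0.04    0.0531]]
```

View pics/c3.png

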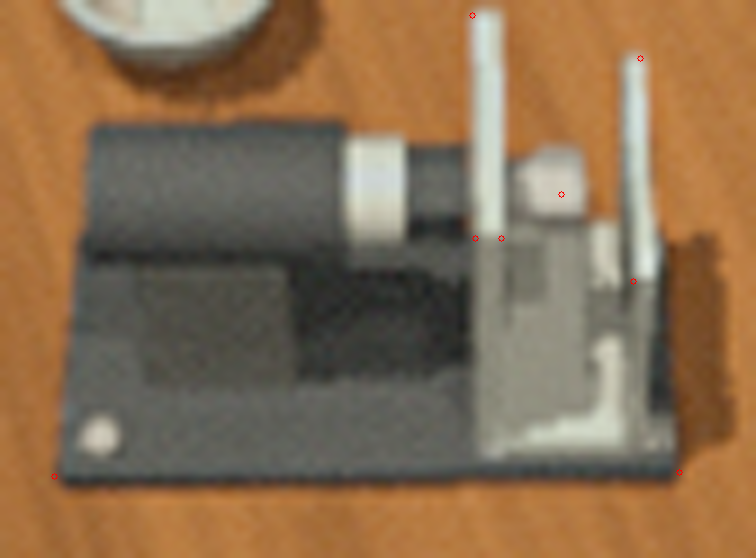

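The fits agree to about 1 px (3 mm): the knob is at (0.602, 0.2265) with box yaw −0.355, and the bolt head at (0.494, −0.187) with stand yaw −0.313. I'll move above the knob and turn to the bar, whose pointer is at 0.545 rad.

```bash
python3 -m inch '[{"jaw":4,"delta_pos":[-4.45,-2.4,0],"yaw":0},{"jaw":4,"delta_pos":[-4.45,-2.4,0],"yaw":0},{"jaw":4,"delta_pos":[-4.45,-2.4,0],"yaw":0},{"jaw":4,"delta_pos":[-4.45,-2.4,0],"yaw":0},{"jaw":4,"delta_pos":[-4.45,-2.4,0],"yaw":0},{"jaw":4,"delta_pos":[-4.45,-2.4,0],"yaw":0},{"jaw":4,"delta_pos":[-4.45,-2.4,0],"yaw":0},{"jaw":4,"delta_pos":[-4.45,-2.4,0],"yaw":0},{"jaw":4,"delta_pos":[-4.45,-2.4,0],"yaw":0},{"jaw":4,"delta_pos":[-4.45,-2.4,0],"yaw":0},{"jaw":4,"delta_pos":[-4.45,-2.4,0],"yaw":0},{"jaw":4,"delta_pos":[-4.45,-2.4,0],"yaw":0},{"jaw":4,"delta_pos":[0,0,0],"yaw":-0.157},{"jaw":4,"delta_pos":[0,0,0],"yaw":-0.157},{"jaw":4,"delta_pos":[0,0,0],"yaw":-0.157},{"jaw":4,"delta_pos":[0,0,0],"yaw":-0.157},{"jaw":4,"delta_pos":[0,0,0],"yaw":-0.157},{"jaw":4,"delta_pos":[0,0,0],"yaw":0}]'
cat > d.py <<'E'
from h import *; import sys
t=np.array([float(a) for a in sys.argv[1:4]]);s=state();M=rot(s['orientation'])
xa=np.arctan2(M[1,0],M[0,0]);print('pos',s['tool_pos'].round(4),'xang',xa.round(3),'q6',s['q'][5].round(3),'tilt',M[2].round(3))
y=(float(sys.argv[4])-xa)
y=-((y+np.pi)%(2*np.pi)-np.pi)
print('delta cm',(M.T@(t-s['tool_pos'])*100).round(2),'yaw',round(y,3),'F',s['contact_force'].round(1),s['opening'],s['gripper_force'])
E
python3 d.py .602 .2265 .091 3.687
```

```text
time_s: 4.05
tool_pos: [0.6038, 0.2272, 0.2335]
orientation: [-0.0, -0.27, 0.963, -0.0]
contact_force: [-0.2, -0.2, -0.1]
opening: 0.04
gripper_force: 0.0
pos [0.6038 0.2272 0.2335] xang -2.594 q6 -1.841 tilt [ 0. -0. -1.]
delta cm [ 0.19  0.03 14.25] yaw 0.002 F [-0.2 -0.2 -0.1] 0.03996277901512428 0.0
```

```bash
python3 -m inch '[{"jaw":4,"delta_pos":[0.2,0,5],"yaw":0},{"jaw":4,"delta_pos":[0,0,4],"yaw":0},{"jaw":4,"delta_pos":[0,0,3],"yaw":0},{"jaw":4,"delta_pos":[0,0,2.2],"yaw":0},{"jaw":4,"delta_pos":[0,0,0],"yaw":0}]'; python3 d.py .602 .2265 .091 3.687
python3 - <<'E'
from h import *
S=capture('side');T=capture('top')
f=lambda p,x,y:cv2.resize(p['color'][y:y+60,x:x+60],None,fx=6.5,fy=6.5,interpolation=cv2.INTER_CUBIC)
cv2.imwrite('pics/k1.png',np.hstack([f(S,288,130),f(T,238,152)]))
E
```

```text
time_s: 4.68
tool_pos: [0.602, 0.2261, 0.0907]
orientation: [-0.001, -0.271, 0.963, -0.0]
contact_force: [0.3, -0.1, 0.6]
opening: 0.04
gripper_force: 0.0
pos [0.602  0.2261 0.0907] xang -2.594 q6 -1.843 tilt [ 0.001  0.    -1.   ]
delta cm [-0.03  0.03 -0.03] yaw 0.003 F [ 0.3 -0.1  0.6] 0.03998503110421676 0.0
```

View pics/k1.png

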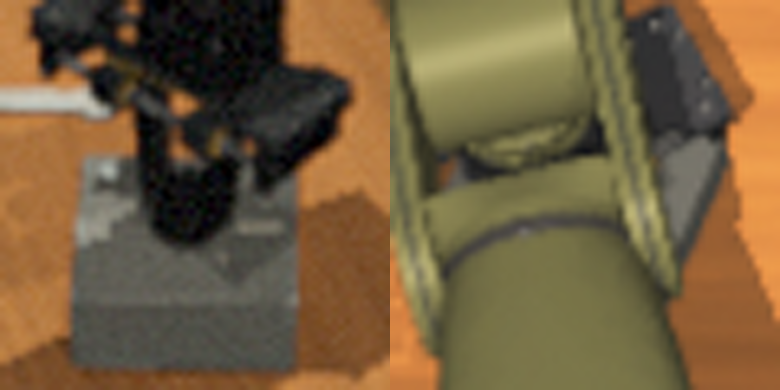

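The side view shows the fingers straddling the knob bar, with no contact force. Next I'll close, turn it +0.9, let go and lift.

```bash
python3 -m inch '[{"jaw":0.8,"delta_pos":[0,0,0],"yaw":0},{"jaw":0.8,"delta_pos":[0,0,0],"yaw":0},{"jaw":0.8,"delta_pos":[0,0,0],"yaw":0},{"jaw":0.8,"delta_pos":[0,0,0],"yaw":0},{"jaw":0.8,"delta_pos":[0,0,0],"yaw":0},{"jaw":0.8,"delta_pos":[0,0,0],"yaw":0}]';python3 d.py .602 .2265 .091 2.787
```

```text
time_s: 5.52
tool_pos: [0.6013, 0.2279, 0.092]
orientation: [-0.0, -0.271, 0.963, 0.002]
contact_force: [-4.2, 4.3, 4.0]
opening: 0.0136
gripper_force: 30.0
pos [0.6013 0.2279 0.092 ] xang -2.593 q6 -1.843 tilt [-0.     0.004 -1.   ]
delta cm [ 0.01 -0.16  0.1 ] yaw 0.903 F [-4.2  4.3  4. ] 0.013646812460634195 30.000266432762146
```

```bash
python3 -m inch '[{"jaw":0.8,"delta_pos":[0,0,0],"yaw":0.15},{"jaw":0.8,"delta_pos":[0,0,0],"yaw":0.15},{"jaw":0.8,"delta_pos":[0,0,0],"yaw":0.15},{"jaw":0.8,"delta_pos":[0,0,0],"yaw":0.15},{"jaw":0.8,"delta_pos":[0,0,0],"yaw":0.15},{"jaw":0.8,"delta_pos":[0,0,0],"yaw":0.15},{"jaw":0.8,"delta_pos":[0,0,0],"yaw":0},{"jaw":0.8,"delta_pos":[0,0,0],"yaw":0},{"jaw":4,"delta_pos":[0,0,0],"yaw":0},{"jaw":4,"delta_pos":[0,0,0],"yaw":0},{"jaw":4,"delta_pos":[0,0,0],"yaw":0},{"jaw":4,"delta_pos":[0,0,0],"yaw":0},{"jaw":4,"delta_pos":[0,0,-4.5],"yaw":0},{"jaw":4,"delta_pos":[0,0,-6],"yaw":0},{"jaw":4,"delta_pos":[0,0,-3.5],"yaw":0}]';python3 d.py .494 -.187 .23 2.829
```

```text
time_s: 7.4
tool_pos: [0.6032, 0.2262, 0.2354]
orientation: [0.002, 0.175, 0.985, 0.001]
contact_force: [-0.2, 0.1, -0.3]
opening: 0.0398
gripper_force: 0.0
pos [0.6032 0.2262 0.2354] xang 2.791 q6 -0.944 tilt [-0.004  0.003 -1.   ]
delta cm [ -3.95 -42.56   0.45] yaw -0.038 F [-0.2  0.1 -0.3] 0.039750129106950215 0.0
```

```bash
python3 -m inch '[{"jaw":5,"delta_pos":[-0.5,-5.32,0],"yaw":0},{"jaw":5,"delta_pos":[-0.5,-5.32,0],"yaw":0},{"jaw":5,"delta_pos":[-0.5,-5.32,0],"yaw":0},{"jaw":5,"delta_pos":[-0.5,-5.32,0],"yaw":0},{"jaw":5,"delta_pos":[-0.5,-5.32,0],"yaw":0},{"jaw":5,"delta_pos":[-0.5,-5.32,0],"yaw":0},{"jaw":5,"delta_pos":[-0.5,-5.32,0],"yaw":0},{"jaw":5,"delta_pos":[-0.45,-5.32,0],"yaw":-0.038},{"jaw":5,"delta_pos":[0,0,0],"yaw":0}]';python3 d.py .494 -.187 .10 2.829
python3 - <<'E'
from h import *
S=capture('side');T=capture('top')
f=lambda p,x,y:cv2.resize(p['color'][y:y+60,x:x+60],None,fx=6.5,fy=6.5,interpolation=cv2.INTER_CUBIC)
cv2.imwrite('pics/k2.png',np.hstack([f(S,300,215),f(T,238,152)]))
E
```

```text
time_s: 8.52
tool_pos: [0.4919, -0.19, 0.2315]
orientation: [0.0, 0.158, 0.987, -0.0]
contact_force: [-0.6, 0.4, -0.7]
opening: 0.0499
gripper_force: 0.0
pos [ 0.4919 -0.19    0.2315] xang 2.823 q6 -1.723 tilt [-0.    -0.001 -1.   ]
delta cm [-0.1   0.36 13.15] yaw -0.006 F [-0.6  0.4 -0.7] 0.04993658862334938 0.0
```

View pics/k2.png

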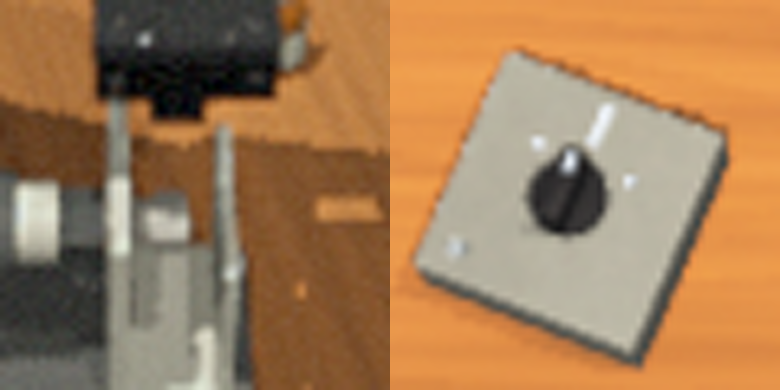

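```bash
python3 - <<'E'
from h import *
T=capture('top')
im=T['color'][154:210,240:293].astype(int)
for th in(140,170):
  n,l,st,ce=cv2.connectedComponentsWithStats((im.min(2)>th).astype(np.uint8))
  for i in range(1,n):
    if st[i][4]<200: print(th,st[i],(ce[i]+[240,154]).round(1))
for z in(.07,.099):
  for a in(.9,.3,0.): # offset ccw from line
    print(z,a,[proj(T,[.6012+r*np.cos(-.357+a),.2266+r*np.sin(-.357+a),z])[0].round(1) for r in(0,.01,.018,.021)])
E
```

```text
140 [25 21  2  3  5] [265.4 175.8]
170 [22  9  1  1  1] [262. 163.]
170 [28 14  5  7 23] [270. 171.]
170 [19 19  4  3  9] [260.3 173.9]
170 [45 18  1  1  1] [285. 172.]
170 [25 22  1  2  2] [265.  176.5]
170 [34 25  3  3  6] [274.7 179.7]
170 [ 6 34  3  4  9] [247.3 189.6]
0.07 0.9 [array([265. , 181.6]), array([263.6, 179.1]), array([262.5, 177.2]), array([262.1, 176.5])]
0.07 0.3 [array([265. , 181.6]), array([265.3, 178.8]), array([265.5, 176.5]), array([265.6, 175.7])]
0.07 0.0 [array([265. , 181.6]), array([266.1, 179. ]), array([267. , 176.9]), array([267.3, 176.1])]
0.099 0.9 [array([264. , 179.7]), array([262.6, 177.2]), array([261.5, 175.2]), array([261.1, 174.5])]
0.099 0.3 [array([264. , 179.7]), array([264.3, 176.8]), array([264.6, 174.6]), array([264.7, 173.7])]
0.099 0.0 [array([264. , 179.7]), array([265.2, 177. ]), array([266.1, 174.9]), array([266.4, 174.2])]
```

Measured, the streak sits within about 0.07 rad of the line, so the knob is on the run position and released. The side view shows the fingers lined up over the channel, so I'll descend.

```bash
python3 -m inch '[{"jaw":5,"delta_pos":[-0.1,0.3,4],"yaw":0},{"jaw":5,"delta_pos":[0,0,3],"yaw":0},{"jaw":5,"delta_pos":[0,0,2],"yaw":0},{"jaw":5,"delta_pos":[0,0,1.5],"yaw":0},{"jaw":5,"delta_pos":[0,0,1.3],"yaw":0},{"jaw":5,"delta_pos":[0,0,1.2],"yaw":0},{"jaw":5,"delta_pos":[0,0,0],"yaw":0}]';python3 d.py .494 -.187 .10 2.829
```

```text
time_s: 9.55
tool_pos: [0.4943, -0.1844, 0.1006]
orientation: [-0.001, 0.156, 0.988, 0.0]
contact_force: [0.6, 0.1, 0.2]
opening: 0.0502
gripper_force: 0.0
pos [ 0.4943 -0.1844  0.1006] xang 2.829 q6 -1.717 tilt [ 0.002  0.    -1.   ]
delta cm [-0.05 -0.26  0.06] yaw -0.0 F [0.6 0.1 0.2] 0.050194951713515464 0.0
```

```bash
python3 -m inch '[{"jaw":1.5,"delta_pos":[0,-0.2,0],"yaw":0},{"jaw":1.5,"delta_pos":[0,0,0],"yaw":0},{"jaw":1.5,"delta_pos":[0,0,0],"yaw":0},{"jaw":1.5,"delta_pos":[0,0,0],"yaw":0},{"jaw":1.5,"delta_pos":[0,0,0],"yaw":0},{"jaw":1.5,"delta_pos":[0,0,0],"yaw":0},{"jaw":1.5,"delta_pos":[0,0,0],"yaw":0},{"jaw":1.5,"delta_pos":[0,0,0],"yaw":0}]';python3 d.py .494 -.187 .10 2.829
python3 -m inch '[{"jaw":1.5,"delta_pos":[0,0,0],"yaw":0},{"jaw":1.5,"delta_pos":[0,0,0],"yaw":0},{"jaw":1.5,"delta_pos":[0,0,0],"yaw":0},{"jaw":1.5,"delta_pos":[0,0,0],"yaw":0},{"jaw":1.5,"delta_pos":[0,0,0],"yaw":0},{"jaw":1.5,"delta_pos":[0,0,0],"yaw":0},{"jaw":1.5,"delta_pos":[0,0,0],"yaw":0},{"jaw":1.5,"delta_pos":[0,0,0],"yaw":0},{"jaw":1.5,"delta_pos":[0,0,0],"yaw":0},{"jaw":1.5,"delta_pos":[0,0,0],"yaw":0},{"jaw":1.5,"delta_pos":[0,0,0],"yaw":0},{"jaw":1.5,"delta_pos":[0,0,0],"yaw":0},{"jaw":1.5,"delta_pos":[0,0,0],"yaw":0},{"jaw":1.5,"delta_pos":[0,0,0],"yaw":0},{"jaw":1.5,"delta_pos":[0,0,0],"yaw":0},{"jaw":1.5,"delta_pos":[0,0,0],"yaw":0},{"jaw":1.5,"delta_pos":[0,0,0],"yaw":0},{"jaw":1.5,"delta_pos":[0,0,0],"yaw":0},{"jaw":1.5,"delta_pos":[0,0,0],"yaw":0},{"jaw":1.5,"delta_pos":[0,0,0],"yaw":0}]'
```

```text
time_s: 10.55
tool_pos: [0.4949, -0.1856, 0.1021]
orientation: [0.001, 0.156, 0.988, 0.001]
contact_force: [1.9, 5.5, 2.1]
opening: 0.0256
gripper_force: 30.0
pos [ 0.4949 -0.1856  0.1021] xang 2.829 q6 -1.72 tilt [-0.001  0.002 -1.   ]
delta cm [ 0.05 -0.16  0.21] yaw -0.0 F [1.9 5.5 2.1] 0.025605873629145827 29.99999636784196
time_s: 13.05
tool_pos: [0.4949, -0.1856, 0.102]
orientation: [0.001, 0.156, 0.988, 0.001]
contact_force: [1.4, 5.0, 1.8]
opening: 0.0256
gripper_force: 30.0
```

```bash
python3 - <<'E'
from h import *
S=capture('side');print(state()['torque'])
cv2.imwrite('pics/b1.png',cv2.resize(S['color'][205:290,265:365],None,fx=7,fy=7,interpolation=cv2.INTER_CUBIC))
E
```

```text
[ 0.86761322 -0.33259723 -0.04213936]
```

View pics/b1.png

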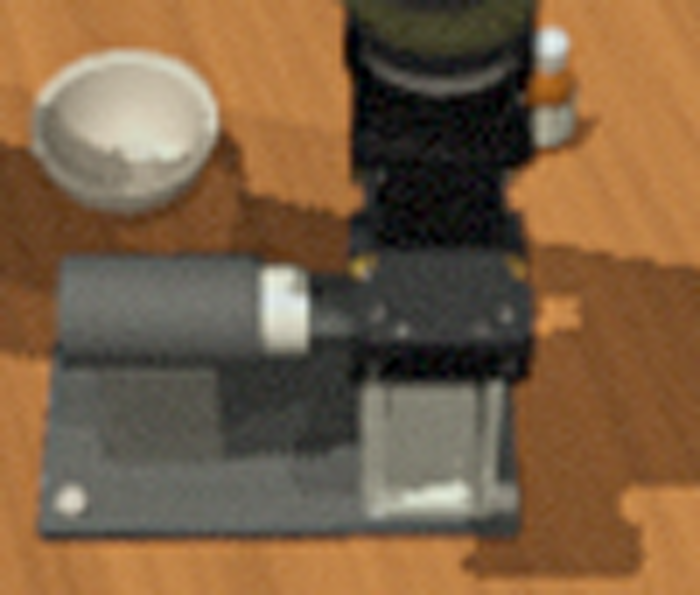

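The head is hidden behind the gripper, and the bystanders are undisturbed. The opening of 25.6 mm is a bit above 24, so I'll relieve the side load, try a small yaw and watch the opening.

```bash
python3 d.py .494 -.187 .10 2.829; python3 -m inch '[{"jaw":1.5,"delta_pos":[0,0.15,0],"yaw":0},{"jaw":1.5,"delta_pos":[0,0,0],"yaw":0},{"jaw":1.5,"delta_pos":[0,0,0],"yaw":0},{"jaw":1.5,"delta_pos":[0,0,0],"yaw":0}]' >/dev/null; python3 d.py .494 -.187 .10 2.829;  python3 -m inch '[{"jaw":1.5,"delta_pos":[0,0,0],"yaw":0.03},{"jaw":1.5,"delta_pos":[0,0,0],"yaw":0},{"jaw":1.5,"delta_pos":[0,0,0],"yaw":0},{"jaw":1.5,"delta_pos":[0,0,0],"yaw":0}]' >/dev/null; python3 d.py .494 -.187 .10 2.829
```

```text
pos [ 0.4949 -0.1856  0.102 ] xang 2.829 q6 -1.72 tilt [-0.001  0.002 -1.   ]
delta cm [ 0.04 -0.16  0.2 ] yaw -0.0 F [2.  4.4 2. ] 0.024891504251516136 30.000004190951586
pos [ 0.495  -0.1855  0.102 ] xang 2.829 q6 -1.718 tilt [-0.001 -0.001 -1.   ]
delta cm [ 0.05 -0.18  0.2 ] yaw -0.0 F [-0.2 -0.4  4.9] 0.025465790647951347 30.000720228999853
pos [ 0.495  -0.1855  0.102 ] xang 2.799 q6 -1.687 tilt [-0.001 -0.001 -1.   ]
delta cm [ 0.04 -0.17  0.2 ] yaw -0.03 F [ 0.3 -0.7  6. ] 0.025101061102393806 30.00091429799795
```

```bash
python3 -m inch '[{"jaw":1.5,"delta_pos":[0,0,0],"yaw":-0.03},{"jaw":1.5,"delta_pos":[0,0,0],"yaw":0}]' >/dev/null; python3 - <<'E'
from h import *
a=[]
for i in range(60):
    capture('top');s=state();a.append([s['opening']*1e3,*s['contact_force'],s['gripper_force'],*s['torque']])
a=np.array(a);print(s['time_s']);print(a.reshape(6,10,-1).mean(1).round(3));print(a.std(0).round(2))
E
```

```text
17.35
[[ 2.5377e+01 -7.2200e-01 -1.4550e+00  5.4090e+00  3.0001e+01 -1.9100e-01
   9.9000e-02  5.0000e-03]
 [ 2.5379e+01 -5.2000e-01 -1.3000e+00  5.0620e+00  3.0001e+01 -1.9300e-01
   9.6000e-02  3.0000e-03]
 [ 2.5322e+01 -6.3700e-01 -1.3380e+00  5.4340e+00  3.0001e+01 -1.9900e-01
   8.4000e-02  7.0000e-03]
 [ 2.5389e+01 -6.1300e-01 -1.1370e+00  5.6830e+00  3.0001e+01 -2.0200e-01
   8.6000e-02 -7.0000e-03]
 [ 2.5383e+01 -9.8900e-01 -1.1370e+00  5.6640e+00  3.0001e+01 -2.0100e-01
   9.3000e-02 -1.0000e-02]
 [ 2.5362e+01 -6.9100e-01 -1.2760e+00  5.3810e+00  3.0001e+01 -1.9400e-01
   9.1000e-02  1.0000e-03]]
[0.2  0.55 0.45 0.51 0.   0.02 0.03 0.03]
```

The opening has stayed at 25.4 mm for 3 s with a 30 N grip and no drift, so the bolt is stationary. Handing in.

```bash
python3 -c "
from rig import hand_in; print(hand_in())"
```

```text
the job is handed in; nothing more can be done
None
```

I handed the job in with the selector knob on the long white line (within about 0.07 rad when last checked) and the bolt head gripped at 30 N with no measurable turning over the last 3 s; the opening read 25.4 mm against the head's 24 mm, cause not found, and no verdict was returned.

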